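# Wedge the rocking soap scale

## Robot

A 7-joint arm with a two-finger parallel gripper is mounted at the origin on the work surface. World frame = base frame: x ahead of the robot, y to its left, z up, the work surface at z = 0. Lengths are in m, angles in rad, forces in N, time in s.
With the tool pointing down it reaches from about 0.4 to 0.925 m from the base axis. Payload 4.1 kg.
Tool frame: the origin (TCP) lies midway between the tips of the shut fingers; the grasp point (between the pads) lies 19 mm behind it (manip.grasp_offset is the z of the grasp point in the tool frame, in m); z points along the fingers, x is the direction in which the jaws open and shut, and the axes are right-handed (so a half turn about z gives the same grasp; the last joint's range is limited). The gripper opens to 85 mm and grips with 20 to 120 N. Pads are 22 mm wide; open, the fingers measure 114 mm over their backs; the gripper's body (76 mm by 85 mm) begins 54 mm behind the grasp point. The pads swing forward as they close: fully open they stand 13 mm farther back than shut.
Start: joints at [-1.413, 0.398, 0.045, 1.537, -0.019, 1.207, -0.051], TCP at [0.165, 0.629, 0.231] pointing down, gripper open.
Joint ranges: [-2.82, 2.82], [-0.49, 2.23], [-1.37, 1.46], [0, 2.46], [-1.36, 4.5], [0.23, 2], [-2.94, 2.94]. Speed limits (rad/s): [2.57, 2.57, 3.14, 3.14, 3.14, 3.14, 3.14].

## Interface

Orientations are given as a unit quaternion [w, x, y, z].
In Python, from workcell import manip, viewer, sign_off gives the robot as it stands.
- The arm moves only by the tool jog_arm, never from a script. Its argument "deltas" is a list of rows, each a list of 2 entries, a list of its own where there are three numbers: the shift along the tool's x, y, z in mm, then the turn about the tool's z in rad. In form: [[[tx, ty, tz], twist], ...]. A call has 1 to 12 rows; each row shifts and turns the pose as measured when the row begins, along the tool's axes as they then stand; what a row does not reach is not made up. A row lasts 1/12 s, in which the tool goes at most 41.7 mm and 7.16 degrees, less where a joint would pass 70% of its speed; a pose out of reach is approached as far as the arm can. A call is refused whole if a number of a shift passes 41.7 or a number of a turn 0.125, either way. A call with a gripper value outside its range is refused whole. "gripper" is the closure, from 0 (fully open) to 1 (shut), set as the call begins (left out, the last holds). The fingers move at their own pace and stop on an object; "force" is the grip in N (left out, the last holds). Time passes only in rows, so rows that do not move let the fingers close. It gives the time, the measured TCP pose, the force and the opening at its end, in the units of the state.
- manip.get_obs(): the state, without advancing time (a new reading comes with each control period).
- viewer.capture(name): name is "scene" or "top" or "wrist"; returns the picture (400x640x3 uint8, blue, green, red); there is no depth.
- viewer.camera_params(name): a dict with "fx", "fy", "cx", "cy" (pixels), "xyz" and "attitude" of the camera in the world; the wrist camera has in their place "T_tool_cam" (4x4, takes a point from camera to tool coordinates, whose origin is the TCP and whose axes are the tool frame's). Camera axes: x right, y down, z forward; pixel columns grow to the right and rows downward; lengths in m; the calibration is good to about 2 mm. A picture is of the moment at which its call begins: read the wrist's pose just before it. camera_params takes no time and is no camera call.
- sign_off(): hands the job in, once; it reports no verdict.
The state is a dict: "time": time; "joint_pos": joint angles; "joint_vel": joint speeds; "joint_torque": joint torques, N m; "ee_pos": TCP position; "tcp_rot": TCP orientation; "contact_force": force on the tool from outside, world axes, zero at the start; "torque": the same for the moment, N m; "width": finger opening in m.
Only numpy, scipy, OpenCV 4.12 (cv2) and the standard library are available. Lean on these libraries where they do the work, as an engineer would, in place of code of your own. Each camera call takes 0.05 s, during which the arm holds its last target. There are 200 camera calls.

## Task

The bench scale rocks because one of its four feet is too short. Push the plywood wedge along the bench, thin edge first, under that short foot until the scale stands level and no longer rocks, then move clear. Push only the wedge, without picking it up; do not touch the scale or disturb the things around it.

Things in the scene. Friction and masses are not known exactly. Their poses are not given: they have to be found in the camera images.
- wedge: loose plywood wedge, 120 mm long, 50 mm wide, about 60 g, flat on the bench: 2 mm thick at the thin edge, rising evenly (8.7 degrees) to 20 mm at the upright flat back face. Origin: centre of its underside; +x points along it to the thin edge, +z up; the back face is at x = -60 mm. It slides on the bench and turns when pushed off-centre (centre of mass 44 mm from the back face).
- short_foot (a point): lowest point of the scale's short foot: a domed black foot, 28 mm wide, under the bare corner lug at the front left, nearest the wedge; its stud stands 9 mm higher than the others. It rests on the bench (3 to 6 N) while the scale is tipped; level, it is 9 mm up and meets the wedge about 46 mm from the thin edge. The lug juts 20 mm outward past it, underside 32 mm up when level.
- scale (a joint): rocking angle of the scale about the diagonal through the two feet beside the short one, rad: 0 = level, with the opposite foot down on the bench (a hard stop); 0.067 = tipped fully on to the short foot. It falls back on to the short foot unless that is propped up.
- scale_base: the two feet the scale rocks on; they do not slide. Origin: on the bench under the scale's centre; z up, display side towards -x. The scale has a white housing 170 mm square with a steel pan, 61 mm high; four corner lugs carry feet at x, y = +-95 mm, the short one at (-95, +95). Stud tops are 52 mm high, the short foot's 61 mm.
- bottle: bystander: white closed bottle, 52 mm diameter, 120 mm high, origin at the centre of its base
- soap: bystander: ochre soap bar 85 x 55 x 26 mm lying flat, origin at the centre of its underside
- cup: bystander: open steel cup, 64 mm diameter at the rim, 60 mm high, origin at the centre of its base
Things that resemble listed ones, but are neither listed nor needed, are in the scene too. Of the things that look like the wedge, take the one that is nearest to the robot's base at the start.

How it is judged:
At the end, for the whole second after the job is handed in: The scale is within 0.008 rad (1 mm at the foot) of level; its short foot presses on the slope of the wedge (over 1 N), which lies flat on the bench, with the foot inside the wedge's width and 10 to 100 mm in from the thin edge; everything is at rest (value of joint scale below 0.008 rad and contact force between wedge and scale_base above 1 N and y of short_foot in the frame of wedge between -0.024 and 0.024 m and x of short_foot in the frame of wedge between -0.04 and 0.05 m and angle between wedge's own z axis and vertical below 0.06 rad and height (world z) of wedge below 0.005 m and linear speed of wedge below 0.01 m/s and velocity of joint scale below 0.02 rad/s); the robot touches nothing.
It fails at once if the wedge was lifted off the bench (height (world z) of wedge above 0.012 m).
It fails at once if the robot pushed on the scale itself (contact force between any of the arm, the fingers and scale_base above 2 N).
It fails at once if the bottle was disturbed (distance of bottle from where it was at the start of the episode above 0.015 m).
It fails at once if the soap bar was disturbed (distance of soap from where it was at the start of the episode above 0.015 m).
It fails at once if the cup was disturbed (distance of cup from where it was at the start of the episode above 0.015 m).
It also fails if it takes over 51 s, if anything falls off the work surface, if the arm or the gripper's body presses on something with over 40 N, if the wrist force passes 120 N, or if a joint passes its speed limit or range.

## Working session

There is one attempt and no reset: what is moved stays moved. The work goes in short steps, Python scripts to look and compute and a tool call to move; the robot and the scene stay as the last step left them, time stands still between calls to the robot, and variables do not carry over. Pictures are saved under pics/ and viewed, about 8 in all and at most 12, crops included, and the job is handed in when it is done.

Besides the shell and the picture viewer there is one more tool, called after "Request:" as name(argument=value, ...), one argument or row to a line, values as JSON. jog_arm: Moves the arm, as the interface text tells. Its arguments: {"type":"object","properties":{"deltas":{"type":"array","items":{"type":"array"}},"gripper":{"type":"number"},"force":{"type":"number"}},"required":["deltas"]}

```bash
mkdir -p pics
python3 - <<'E'
from workcell import manip, viewer
import cv2
o=manip.get_obs();print(o['time'],o['ee_pos'],o['tcp_rot'],o['width'],manip.grasp_offset)
for n in ("scene","top"):
    cv2.imwrite(f"pics/{n}0.png",viewer.capture(n));print(n,viewer.camera_params(n))
print(viewer.camera_params("wrist"))
E
```

```text
0.0 [0.16490088 0.62809541 0.23028999] [ 6.40344299e-04  7.91782464e-01  6.10802448e-01 -6.99943242e-04] 0.08539252638777721 -0.0187
scene {'fx': 459.2828775725289, 'fy': 459.2828775725289, 'cx': 322.6861067179498, 'cy': 196.77360296958452, 'xyz': array([1.40239648, 0.01954443, 0.85043335]), 'attitude': array([-0.26367309,  0.63764229,  0.67345041, -0.26524207])}
top {'fx': 379.223551554072, 'fy': 379.223551554072, 'cx': 315.5132403214876, 'cy': 202.06204181719608, 'xyz': array([0.46746839, 0.00466499, 1.06380678]), 'attitude': array([ 0.04091266, -0.69654836,  0.71500632, -0.04373219])}
{'fx': 296.56566695031967, 'fy': 296.56566695031967, 'cx': 317.2581029842493, 'cy': 200.89013422854453, 'T_tool_cam': array([[ 9.99999803e-01, -4.96765384e-04,  3.82715366e-04,
        -3.64612784e-04],
       [ 3.54076154e-04,  9.50990577e-01,  3.09219658e-01,
        -7.88566193e-02],
       [-5.17568329e-04, -3.09219462e-01,  9.50990566e-01,
        -1.42688424e-01],
       [ 0.00000000e+00,  0.00000000e+00,  0.00000000e+00,
         1.00000000e+00]])}
```

View pics/top0.png

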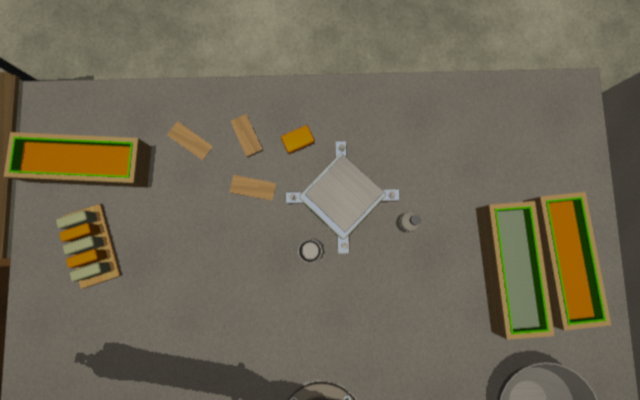

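View pics/scene0.png

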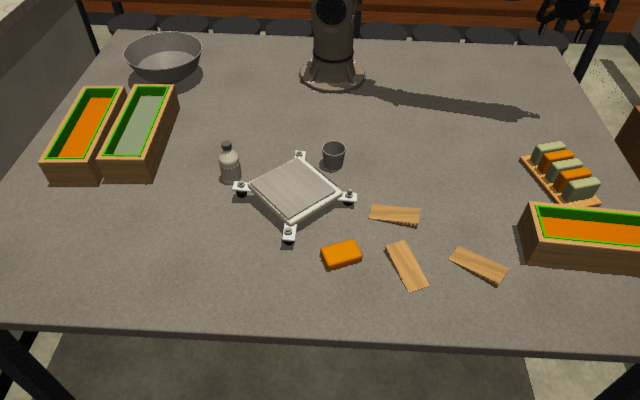

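The first pictures show the scale centred at about (342,196) in the top view, with its left lug at (294,198). The nearest wedge candidate is at (253,187), the soap at (298,138) and the cup at (311,250). Next I'll zoom in to find the thin end.

```bash
cat > h.py <<'E'
import numpy as np, cv2
from scipy.spatial.transform import Rotation as R
from workcell import manip, viewer
def rot(q): return R.from_quat(np.r_[q[1:],q[0]]).as_matrix()
def cam(n):
    p=viewer.camera_params(n); return p,rot(p['attitude']),p['xyz']
def wcam(o):
    p=viewer.camera_params('wrist');T=np.eye(4);T[:3,:3]=rot(o['tcp_rot']);T[:3,3]=o['ee_pos']
    M=T@p['T_tool_cam'];return p,M[:3,:3],M[:3,3]
def pt(c,u,v,z=0.):
    p,A,t=c;d=A@np.array([(u-p['cx'])/p['fx'],(v-p['cy'])/p['fy'],1]);return t+d*(z-t[2])/d[2]
def px(c,X):
    p,A,t=c;q=A.T@(np.asarray(X)-t);return np.array([p['fx']*q[0]/q[2]+p['cx'],p['fy']*q[1]/q[2]+p['cy']])
E
python3 - <<'E'
from h import *
t=cv2.imread('pics/top0.png');s=cv2.imread('pics/scene0.png')
a=cv2.resize(t[110:265,215:415],None,fx=4,fy=4,interpolation=cv2.INTER_CUBIC)[:,:800]
cv2.imwrite('pics/c1.png',a[:600])
b=cv2.resize(s[140:290,290:440],None,fx=4,fy=4,interpolation=cv2.INTER_CUBIC);cv2.imwrite('pics/c2.png',b)
c=cam('top')
for n,uv,z in [('wedge',(253,187),.01),('w2',(246,135),.01),('w3',(190,140),.01),('lugL',(294,198),.05),('lugB',(343,245),.05),('lugR',(391,195),.05),('lugT',(341,148),.05),('soap',(298,138),.02),('cup',(311,250),.06),('bottle',(409,222),.06)]:
    print(n,pt(c,*uv,z).round(3))
# wood mask
h=cv2.cvtColor(t,cv2.COLOR_BGR2HSV); m=cv2.inRange(h,(8,80,80),(22,190,255))
for k in cv2.findContours(m,0,2)[0]:
    if cv2.contourArea(k)>250: 
        r=cv2.minAreaRect(k);print(r,[pt(c,*q,.008)[:2].round(3) for q in cv2.boxPoints(r)])
E
```

```text
wedge [0.641 0.173 0.01 ]
w2 [0.792 0.192 0.01 ]
w3 [0.782 0.352 0.01 ]
lugL [0.602 0.057 0.05 ]
lugB [ 0.473 -0.071  0.05 ]
lugR [ 0.603 -0.205  0.05 ]
lugT [ 0.737 -0.075  0.05 ]
soap [0.777 0.044 0.02 ]
cup [0.462 0.014 0.06 ]
bottle [ 0.529 -0.247  0.06 ]
((89.96465301513672, 245.87185668945312), (77.51830291748047, 41.95029830932617), 74.57783508300781) [array([0.579, 0.714]), array([0.608, 0.602]), array([0.4  , 0.537]), array([0.373, 0.646])]
((521.2030639648438, 269.77294921875), (138.63970947265625, 48.966651916503906), 82.40535736083984) [array([ 0.576, -0.484]), array([ 0.59 , -0.622]), array([ 0.216, -0.636]), array([ 0.203, -0.503])]
((574.780029296875, 260.5400085449219), (139.08343505859375, 48.03074645996094), 79.69515228271484) [array([ 0.594, -0.629]), array([ 0.615, -0.765]), array([ 0.24 , -0.791]), array([ 0.221, -0.661])]
((252.34617614746094, 187.2692413330078), (44.32224655151367, 18.8271484375), 11.309932708740234) [array([0.629, 0.242]), array([0.681, 0.231]), array([0.653, 0.109]), array([0.601, 0.12 ])]
((189.45945739746094, 140.2567596435547), (44.52284622192383, 18.25088119506836), 35.53767776489258) [array([0.8  , 0.421]), array([0.843, 0.392]), array([0.764, 0.287]), array([0.721, 0.317])]
((245.9760284423828, 135.14724731445312), (40.46992492675781, 18.37285041809082), 65.55604553222656) [array([0.837, 0.241]), array([0.859, 0.193]), array([0.748, 0.145]), array([0.728, 0.193])]
((69.0, 168.0), (192.0, 138.0), 90.0) [array([1.001, 0.909]), array([0.991, 0.507]), array([0.436, 0.491]), array([0.446, 0.869])]
```

View pics/c1.png

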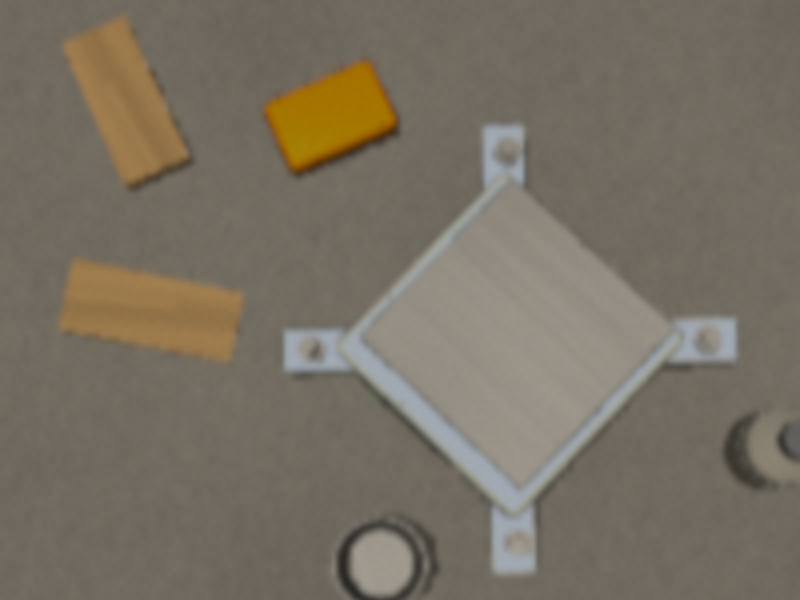

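View pics/c2.png

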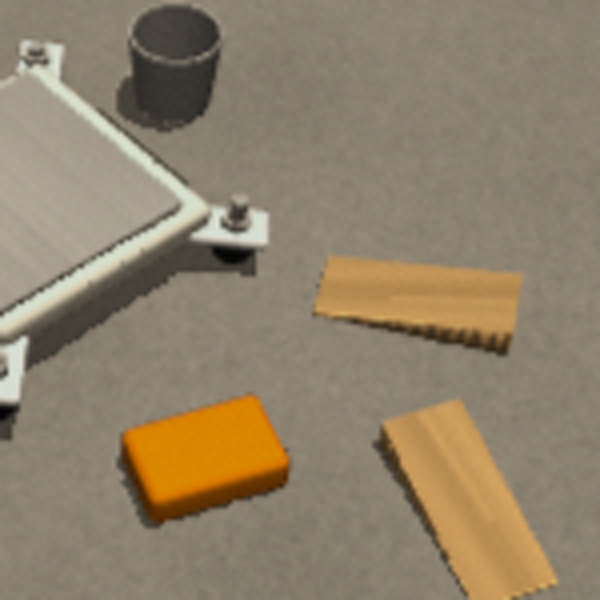

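The wedge's thick back is at the far-y end, about (0.655, 0.237), and its thin edge already points at the left foot, about (0.604, 0.06). I'll travel high to a point behind the back face, turn so that tool y is the push direction, and part-close the fingers for a two-point push.

Request:
jog_arm(
  deltas=[
    [[-12,36,0],0],
    [[-12,36,0],0],
    [[-12,36,0],0],
    [[-12,36,0],0],
    [[-12,36,0],0],
    [[-12,36,0],0],
    [[-12,36,0],0],
    [[-12,36,0],0],
    [[-12,36,0],0],
    [[-12,36,0],0],
    [[-12,36,0],0],
    [[-12,36,0],0],
  ],
  gripper=0.76,
)

```text
time: 1.1
ee_pos: [0.5483, 0.3793, 0.2204]
tcp_rot: [-0.002, 0.783, 0.622, -0.008]
contact_force: [-0.2, 0.9, 0.4]
width: 0.0207
```

Request:
jog_arm(
  deltas=[
    [[0,0,0],0.12],
    [[0,0,0],0.12],
    [[0,0,0],0.12],
    [[0,0,0],0.12],
    [[0,0,0],0.12],
    [[0,0,0],0.12],
    [[0,0,0],0.12],
    [[0,0,0],0.12],
    [[0,0,0],0.12],
    [[0,0,0],0.12],
    [[0,0,0],0.12],
    [[0,0,0],0.12],
  ],
)

```text
time: 2.1
ee_pos: [0.5581, 0.3611, 0.2122]
tcp_rot: [0.011, 0.997, -0.08, -0.009]
contact_force: [-0.1, -1.2, 0.4]
width: 0.02
```

Request:
jog_arm(
  deltas=[
    [[32,10,0],0.05],
    [[32,10,0],0],
    [[32,10,0],0],
    [[20,10,0],0],
    [[0,0,0],0],
    [[0,0,0],0],
  ],
)

```text
time: 2.6
ee_pos: [0.6628, 0.3013, 0.2052]
tcp_rot: [0.013, 0.994, -0.104, -0.013]
contact_force: [-0.4, 0.4, -0.2]
width: 0.0206
```

```bash
cat > look.py <<'E'
from h import *
import sys
o=manip.get_obs();w=viewer.capture('wrist');n=sys.argv[1];cv2.imwrite(f'pics/w{n}.png',w);np.save(f'pics/w{n}.npy',np.r_[o['ee_pos'],o['tcp_rot']])
T=rot(o['tcp_rot']);print(o['time'],o['ee_pos'].round(4),'xang',np.degrees(np.arctan2(T[1,0],T[0,0])).round(2),'z',T[:,2].round(3),o['width'],o['contact_force'])
E
python3 look.py 1
```

```text
2.6 [0.6628 0.3013 0.2052] xang -11.92 z [-0.029 -0.024 -0.999] 0.02056007166930701 [-0.44042602  0.39514728 -0.15218363]
```

View pics/w1.png

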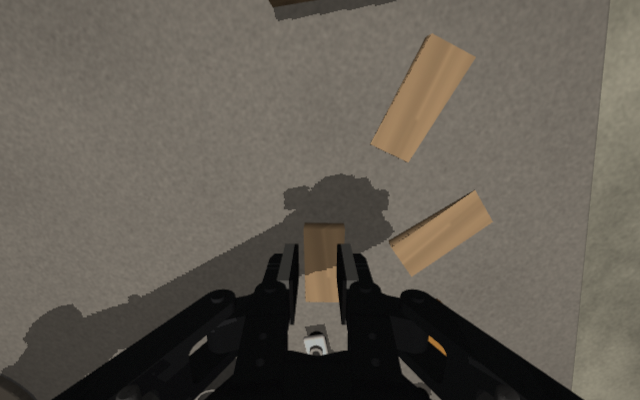

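The wrist view shows the wedge, with its back edge at (304–344, 223) and thin edge at (305–339, 302), the stud at (316,350), and the fingers on either side. I'll convert these to positions.

Run:
```python
from h import *
s=np.load('pics/w1.npy');o=dict(ee_pos=s[:3],tcp_rot=s[3:]);c=wcam(o);T=rot(o['tcp_rot'])
def f(n,u,v,z):
    P=pt(c,u,v,z);print(n,P.round(4),'tool',(T.T@(P-s[:3])).round(4));return P
a=f('backL',304,223,.02);b=f('backR',344,223,.02);d=f('thinL',305,302,.002);e=f('thinR',339,302,.002)
v=(d+e-a-b)[:2]/2;print('len',np.linalg.norm(v),'ang',np.degrees(np.arctan2(v[1],v[0])),'widths',np.linalg.norm(a-b),np.linalg.norm(d-e))
f('stud',316,351,.052)
t=cam('top')
for n,u,w in [('L',293,197.25),('R',392,195),('B',343.75,245.75),('T',341.75,148)]: print(n,pt(t,u,w,.052).round(4))
# wedge in top: thin and back corners
k=[pt(t,215+x/4,110+y/4,z) for x,y,z in [(75,258,.02),(60,328,.02),(243,292,.002),(230,361,.002)]]
print(np.round(k,4)); 
sc=cam('scene');print('scene L stud',pt(sc,290+238/4,140+198/4,.052).round(4))
k=[pt(sc,290+x/4,140+y/4,z) for x,y,z in [(522,275,.02),(510,340,.02),(328,257,.002),(315,313,.002)]];print(np.round(k,4))
```

```text
backL [0.6307 0.2453 0.02  ] tool [-0.0155  0.056   0.1873]
backR [0.6776 0.2359 0.02  ] tool [0.0324 0.0555 0.1862]
thinL [0.6025 0.1197 0.002 ] tool [-0.0168  0.1841  0.2091]
thinR [0.6492 0.1107 0.002 ] tool [0.0308 0.1833 0.2079]
len 0.12854376399715348 ang -102.75571239548393 widths 0.04784659597265521 0.047572658323407534
stud [0.6114 0.0811 0.052 ] tool [-0.0013  0.2215  0.1598]
L [0.6038 0.0592 0.052 ]
R [ 0.603  -0.2075  0.052 ]
B [ 0.4706 -0.0727  0.052 ]
T [ 0.7362 -0.0766  0.052 ]
[[0.6765 0.2253 0.02  ]
 [0.6274 0.2357 0.02  ]
 [0.6526 0.1101 0.002 ]
 [0.6035 0.1199 0.002 ]]
scene L stud [0.6048 0.0608 0.052 ]
[[0.6284 0.2376 0.02  ]
 [0.6817 0.2251 0.02  ]
 [0.6038 0.1207 0.002 ]
 [0.6516 0.1114 0.002 ]]
```

Request:
jog_arm(
  deltas=[
    [[13,9,0],0.07],
    [[0,0,30],0],
    [[0,0,30],0],
    [[0,0,30],0],
    [[0,0,30],0],
    [[0,0,30],0],
    [[0,0,20],0],
    [[0,0,0],0],
    [[0,0,0],0],
  ],
)

```text
time: 3.4
ee_pos: [0.6596, 0.3002, 0.0308]
tcp_rot: [0.009, 0.991, -0.132, -0.015]
contact_force: [1.1, -0.4, -0.0]
width: 0.0203
```

```bash
python3 look.py 2
```

```text
3.4 [0.6596 0.3002 0.0308] xang -15.2 z [-0.032 -0.014 -0.999] 0.02033163013969067 [ 1.06343963 -0.35339723 -0.02832196]
```

View pics/w2.png

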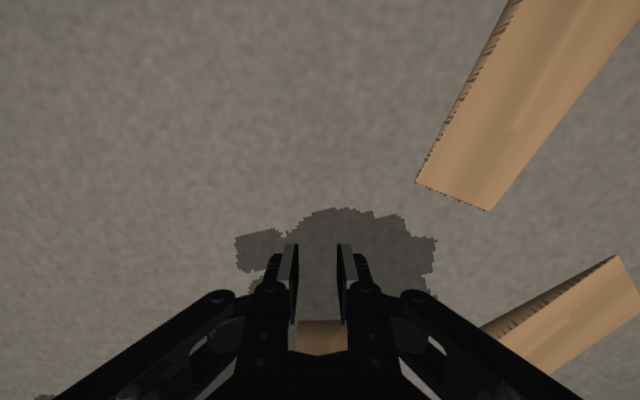

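The back face now shows between the fingers at row 320, about 60 mm ahead, and the fingers point clear of the other wedges. I still need to shift 12 mm sideways and go down to push height.

Request:
jog_arm(
  deltas=[
    [[13,0,12],0.01],
    [[0,0,10],0],
    [[0,0,0],0],
    [[0,0,0],0],
  ],
)

```text
time: 3.78
ee_pos: [0.6733, 0.3012, 0.0149]
tcp_rot: [0.006, 0.991, -0.135, -0.012]
contact_force: [0.8, -0.6, 0.3]
width: 0.0205
```

Request:
jog_arm(
  deltas=[
    [[0,0,8],0],
    [[0,0,0],0],
    [[0,20,0],0],
    [[0,20,0],0],
    [[0,0,0],0],
    [[0,0,0],0],
  ],
)

```text
time: 4.28
ee_pos: [0.6627, 0.2661, 0.011]
tcp_rot: [0.003, 0.991, -0.133, -0.01]
contact_force: [-0.6, 0.4, -0.3]
width: 0.0205
```

Request:
jog_arm(
  deltas=[
    [[0,0,6],0.01],
    [[0,6,1],0],
    [[0,6,0],0],
    [[0,6,0],0],
    [[0,6,0],0],
    [[0,6,0],0],
    [[0,6,0],0],
    [[0,0,0],0],
  ],
)

```text
time: 4.95
ee_pos: [0.6525, 0.233, 0.0037]
tcp_rot: [0.001, 0.991, -0.136, -0.009]
contact_force: [0.5, -0.2, -0.5]
width: 0.0203
```

```bash
cat > wl.py <<'E'
from h import *
import sys
# wood outline of the wedge in the top view -> pose estimate
n=sys.argv[1];o=manip.get_obs();T=rot(o['tcp_rot']);t=viewer.capture('top');s=viewer.capture('scene')
cv2.imwrite(f'pics/t{n}.png',t);cv2.imwrite(f'pics/s{n}.png',s)
print(o['time'],o['ee_pos'].round(4),'xang',np.degrees(np.arctan2(T[1,0],T[0,0])).round(2),o['contact_force'].round(1))
a=cv2.resize(s[150:250,330:430],None,fx=5,fy=5,interpolation=cv2.INTER_CUBIC)
b=cv2.resize(t[145:225,225:305],(500,500),interpolation=cv2.INTER_CUBIC)
cv2.imwrite(f'pics/c{n}.png',cv2.resize(np.hstack([a,b]),(800,400)))
E
python3 wl.py 3
```

```text
4.95 [0.6525 0.233  0.0037] xang -15.68 [ 0.5 -0.2 -0.5]
```

View pics/c3.png

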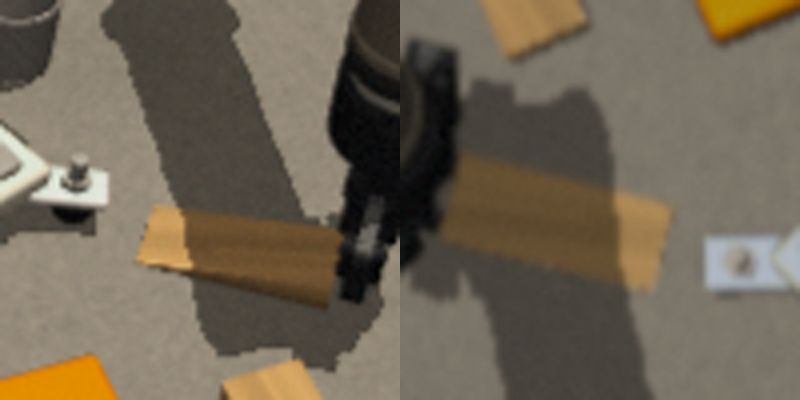

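The fingers touch the back face, and in the top half of the crop the thin corners are at (672,208) and (652,292), just short of the lug. I'll measure the pose.

Run:
```python
from h import *
c=cam('top');s=cam('scene');tp=np.array([.6525,.233]);F=np.array([.604,.059])
for n,k in [('top',[pt(c,225+(x-400)/5,145+y/5,z)[:2] for x,y,z in [(457,152,.02),(440,240,.02),(672,208,.002),(652,292,.002)]]),
 ('scene',[pt(s,330+x/4,150+y/4,z)[:2] for x,y,z in [(338,295,.02),(338,295,.02),(155,206,.002),(137,264,.002)]])]:
    k=np.array(k);b=(k[0]+k[1])/2;t=(k[2]+k[3])/2;v=t-b;th=np.arctan2(v[1],v[0]);e=(k[2]-k[3]);
    print(n,k.round(4).tolist(),'ang',np.degrees(th),'len',np.linalg.norm(v),'edge normal',np.degrees(np.arctan2(e[1],e[0]))-90,'thin',t)
    d=v/np.linalg.norm(v);print('foot ahead of thin',d@(F-t),'lateral left',np.cross(d,F-t),'thin ahead of tcp',d@(t-tp),'tcp lateral left',np.cross(d,tp-t))
```

```text
top [[0.6738, 0.2179], [0.6243, 0.2274], [0.642, 0.0999], [0.5943, 0.1118]] ang -104.8309601948115 len 0.12080169917335772 edge normal -104.12014168265993 thin [0.6181525  0.10585819]
foot ahead of thin 0.048919704732912336 lateral left -0.0016868103681946661 thin ahead of tcp 0.13169797806959088 tcp lateral left 0.0006589643555028821
scene [[0.6782, 0.2183], [0.6782, 0.2183], [0.5948, 0.1127], [0.6449, 0.1005]] ang -117.56134890992595 len 0.12608922348971582 edge normal 76.31971336264894 thin [0.61981808 0.10656101]
foot ahead of thin 0.049482586192294634 lateral left 0.007983409877025695 thin ahead of tcp 0.12721204065128427 tcp lateral left -0.02953003897279894<stdin>:7: DeprecationWarning: Arrays of 2-dimensional vectors are deprecated. Use arrays of 3-dimensional vectors instead. (deprecated in NumPy 2.0)
```

The alignment is good: the foot is 49 mm ahead of the thin edge and about 2 mm off the axis. That means about 95 mm of push, to a final TCP near (0.626, 0.142).

Request:
jog_arm(
  deltas=[
    [[0,5,-1],0],
    [[0,6,0],0],
    [[0,6,0],0],
    [[0,6,0],0],
    [[0,6,0],0],
    [[0,6,0],0],
    [[0,6,0],0],
    [[0,4,0],0],
    [[0,0,0],0],
  ],
)

```text
time: 5.8
ee_pos: [0.6408, 0.1922, 0.006]
tcp_rot: [-0.003, 0.991, -0.135, -0.008]
contact_force: [-0.3, -0.2, 0.4]
width: 0.0207
```

Request:
jog_arm(
  deltas=[
    [[0,5,0],0],
    [[0,5,0],0],
    [[0,5,0],0],
    [[0,5,0],0],
    [[0,5,0],0],
    [[0,5,0],0],
    [[0,3,0],0],
  ],
)

```text
time: 6.38
ee_pos: [0.6395, 0.1919, 0.0113]
tcp_rot: [-0.025, 0.991, -0.128, 0.0]
contact_force: [1.1, 2.7, 0.1]
width: 0.0203
```

```bash
python3 wl.py 4
```

```text
6.3833 [0.6395 0.1919 0.0113] xang -14.71 [1.1 2.7 0.1]
```

View pics/c4.png

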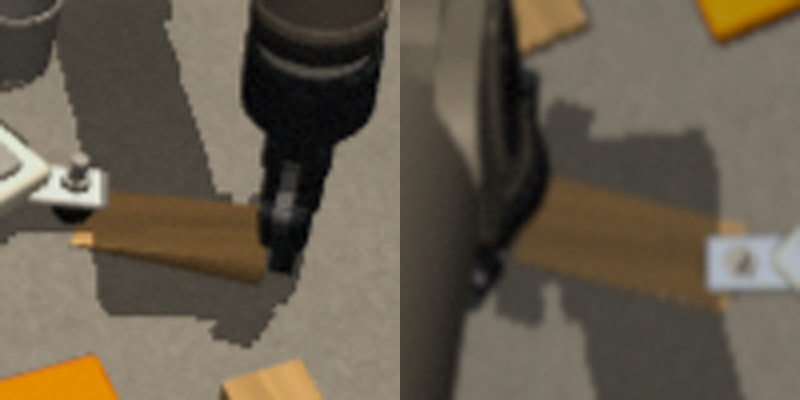

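The thin edge has reached the foot at the lug, and small steps now stall at 3 N while tilting the tool slightly. I'll use larger, fewer steps and go a little lower.

Request:
jog_arm(
  deltas=[
    [[0,0,5],0],
    [[0,18,3],0],
  ],
)

```text
time: 6.65
ee_pos: [0.639, 0.1877, 0.0057]
tcp_rot: [-0.034, 0.992, -0.125, 0.004]
contact_force: [2.8, 17.0, 11.8]
width: 0.0204
```

Request:
jog_arm(
  deltas=[
    [[0,18,-2],0],
  ],
)

```text
time: 6.73
ee_pos: [0.6363, 0.1771, 0.0076]
tcp_rot: [-0.038, 0.992, -0.123, 0.005]
contact_force: [1.9, 7.7, 0.4]
width: 0.0209
```

Request:
jog_arm(
  deltas=[
    [[0,18,-1],0],
  ],
)

```text
time: 6.82
ee_pos: [0.6335, 0.1658, 0.0084]
tcp_rot: [-0.042, 0.992, -0.121, 0.007]
contact_force: [2.7, 8.0, 0.2]
width: 0.0207
```

Request:
jog_arm(
  deltas=[
    [[0,18,0],0.01],
  ],
)

```text
time: 6.9
ee_pos: [0.6303, 0.1529, 0.0076]
tcp_rot: [-0.045, 0.991, -0.124, 0.008]
contact_force: [2.2, 7.7, -0.6]
width: 0.0209
```

```bash
python3 wl.py 5
```

```text
6.9 [0.6303 0.1529 0.0076] xang -14.25 [ 2.2  7.7 -0.6]
```

View pics/c5.png

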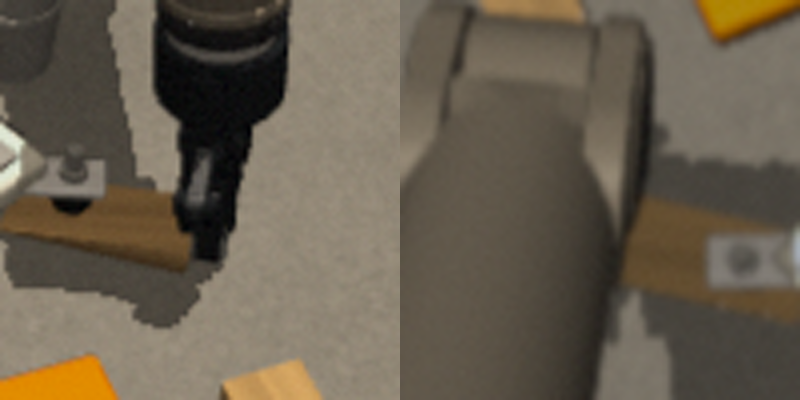

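The foot is on the slope and close to the wedge's centreline, with roughly 10 mm left.

Request:
jog_arm(
  deltas=[
    [[0,14,0],0.01],
  ],
)

```text
time: 7.08
ee_pos: [0.6273, 0.1403, 0.0066]
tcp_rot: [-0.045, 0.991, -0.129, 0.008]
contact_force: [2.6, 12.4, 6.3]
width: 0.0201
```

Request:
jog_arm(
  deltas=[
    [[0,14,0],0],
  ],
)

```text
time: 7.17
ee_pos: [0.6266, 0.137, 0.0069]
tcp_rot: [-0.052, 0.99, -0.128, 0.01]
contact_force: [7.1, 25.8, -1.9]
width: 0.0206
```

The push force jumped to 27 N with almost no travel, so the opposite foot is down at its hard stop. Now I'll back off along −y and then go up.

Request:
jog_arm(
  deltas=[
    [[0,-15,0],0],
    [[0,-20,-2],0],
    [[0,-25,-5],0],
    [[0,-25,-10],0],
    [[0,0,-30],0],
    [[0,-10,-40],0],
    [[0,-10,-40],0],
    [[0,-10,-40],0],
    [[0,-30,-20],0],
    [[0,-30,0],0],
    [[0,-30,0],0],
    [[0,0,0],0],
  ],
)

```text
time: 8.17
ee_pos: [0.6718, 0.3109, 0.2123]
tcp_rot: [-0.035, 0.991, -0.132, 0.004]
contact_force: [-0.6, 2.0, 0.8]
width: 0.0206
```

```bash
python3 wl.py 6
```

```text
8.1667 [0.6718 0.3109 0.2123] xang -15.18 [-0.6  2.   0.8]
```

View pics/c6.png

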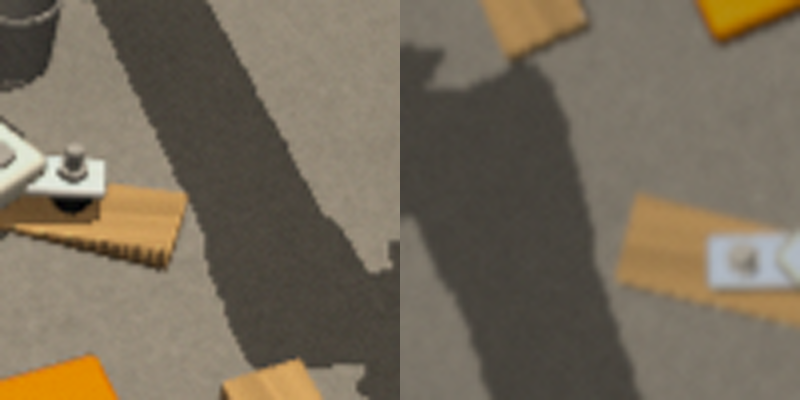

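Run:
```python
from h import *
c=cam('top');s=cam('scene');F=np.array([.604,.059])
k=np.array([pt(c,225+(x-400)/5,145+y/5,.02)[:2] for x,y in [(637,192),(617,284)]]);e=k[1]-k[0];th=np.arctan2(e[1],e[0])+np.pi/2
k2=np.array([pt(s,330+x/4,150+y/4,.02)[:2] for x,y in [(188,193),(168,262)]])
d=-np.array([-e[1],e[0]])/np.linalg.norm(e)
if d[1]>0:d=-d
for q in (k,k2):
    b=q.mean(0);r=F-b;print(b,np.degrees(np.arctan2(d[1],d[0])),'from thin',.12-d@r,'lat',d[0]*r[1]-d[1]*r[0])
print('stud shift expected px',px(s,[.604,.060,.061])-px(s,[.604,.0635,.052]))
# measured shift of the lug/stud patch between before and after
a=cv2.imread('pics/s3.png');z=cv2.imread('pics/s6.png');a,z=[cv2.resize(i,None,fx=8,fy=8,interpolation=cv2.INTER_CUBIC) for i in (a,z)]
def m(n,x0,y0,x1,y1):
    R=cv2.matchTemplate(z[(y0-6)*8:(y1+6)*8,(x0-6)*8:(x1+6)*8],a[y0*8:y1*8,x0*8:x1*8],cv2.TM_CCOEFF_NORMED);_,v,_,l=cv2.minMaxLoc(R);print(n,v,np.array(l)/8-6)
m('L stud',340,183,358,203);m('opp. right',232,176,250,192);m('near',280,222,298,240)
for n,u in [('soap',(320,236,364,272)),('cup',(318,140,348,174)),('bottle',(216,138,244,186))]: m(n,*u)
```

```text
[0.62285061 0.1234932 ] -102.86574553745797 from thin 0.052928519276631086 lat -0.004016833209185364
[0.62873595 0.1245934 ] -102.86574553745797 from thin 0.050545468520745276 lat -0.009509433424062458
stud shift expected px [-1.20987413 -2.66508768]
L stud 0.9724740982055664 [-0.875 -2.5  ]
opp. right 0.9552932977676392 [-0.875  2.375]
near 0.9392121434211731 [-0.875  0.   ]
soap 0.9993621706962585 [0. 0.]
cup 0.9975780844688416 [0. 0.]
bottle 0.9327403903007507 [0.   0.25]
```

```bash
python3 -c "
from workcell import sign_off
print(sign_off())"
```

```text
the job is handed in; nothing more can be done
None
```

I pushed the wedge nearest the robot, thin edge first, under the scale's short foot until the push force jumped to about 27 N with almost no travel. That jump means the opposite foot had reached its stop, so I backed the arm off and handed the job in at about 8.2 s of the 51 s allowed.

- **Level:** In the scene camera the short-foot stud rose 2.5 px, against 2.7 px expected for fully level, and the opposite lug dropped by 2.4 px.
- **Foot on the wedge:** The foot sits about 51–53 mm from the thin edge, past the 46 mm at which level is reached. The two cameras disagree on how far it is off the centreline: 4 mm from the top view, 9.5 mm from the scene view. Both are inside the 24 mm limit.
- **Surroundings:** The soap and cup showed no shift, and the bottle 0.25 px, with a weaker image match that I put down to noise. The arm ended about 0.2 m up and clear of everything.
- **Not checked:** I had no direct reading of the foot's contact force or of the wedge's height. The arm went nowhere near the scale, but I had no reading of scale contact either.
- **Stall on the way:** At first contact with the foot the small steps stalled, tilting the tool a few degrees, and lowering the tool then pressed the fingertips on something, probably the bench, with about 12 N. Larger steps carried the wedge in.

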